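# Fit the press plate on the tray hold-down fixture

### The job

Pick up the yellow press plate by its black handle and lower it, level, over the two steel guide rods of the tray fixture until it sits flat on both stop collars; do not drop it or let it fall down the rods. Then swing the red catch in over the plate as far as it goes, let go, and leave the date stamp and the marker pen where they are.

Things in the scene. Friction and masses are not known exactly. Their poses are not given: they have to be found in the camera images.
- fixture: Tray hold-down fixture, fixed on the belt: aluminium base 250 (its x) x 240 (its y) x 10 mm, a packed food tray fixed in its middle (184 mm along x, 133 along y, top 52 mm above the belt), two steel guide rods, and a dark post (22 mm diameter) at x = -100, y = +100 mm that carries the red catch. Origin: centre of its underside, on the belt; z up.
- seat (a point): Midpoint between the two rods at the height of their collar tops, 55 mm above the belt: here the underside centre of the seated plate belongs. Axes as the fixture's. Each rod rises from a dark stop collar, 26 mm diameter.
- rod_left (a point): Tip of the rod at fixture x = 0, y = +82 mm, 157 mm above the belt. The rod is vertical, 14 mm diameter, straight from the collar (55 mm) up to 145 mm, then tapers to 6 mm across at the tip.
- rod_right (a point): Tip of the like rod at fixture x = 0, y = -82 mm, 157 mm above the belt.
- press_plate: Loose yellow plate, 90 (its x) x 200 (its y) x 12 mm, 0.45 to 0.7 kg, balanced about its middle; at the start flat on the belt. Origin: centre of its underside; z up. Two through holes, 17 mm diameter, at x = 0, y = +82 and -82 mm, each with a dark boss 28 mm diameter on top (bore 30 mm long in all). Either way round fits.
- handle (a point): Centre of the plate's black bridge handle bar, 46 mm above the plate's underside, over its middle. The bar is 16 mm wide (plate x), 16 mm high and 84 mm long (plate y), on two legs at y = +32 and -32 mm; open below between them.
- catch (a joint): Angle (rad) of the red catch about a vertical axis at fixture x = -100, y = +100 mm; grows anticlockwise from above. The arm points (value - 2.618) rad from fixture +x towards +y. 0 = open stop, 1.833 = closed stop, nose over the plate's edge; starts open. Stays where left; turns with under 2 N at the pin. Arm 95 mm long, 18 wide, from 71 to 81 mm above the belt, 4 mm above a seated plate.
- catch_pin (a point): On the axis of the round black upright pin of the catch, 14 mm diameter, 55 mm from the catch's axis, fixed on the arm (it does not spin). The pin rises from the arm's top, 81 mm above the belt, to 127 mm; this point is at 104 mm.
- stamp: Loose black and grey date stamp, 36 x 40 x 80 mm, upright; a bystander. Origin: under its centre.
- pen: Loose blue and white marker pen, 21 x 140 x 18 mm, lying flat on the belt; a bystander. Origin: under its centre.

How it is judged:
By the outcome, as a careful person would: the job done as asked, in the order asked, and still so for the second after the job is handed in, with the robot touching nothing.
It also fails if it takes over 61 s, if anything falls off the work surface, if the arm or the gripper's body presses on something with over 40 N, if the wrist force passes 120 N, or if a joint passes its speed limit or range.

### The arm

A 6-joint arm with a two-finger parallel gripper is mounted at the origin on a cart in front of the work surface, level with it; the furniture and walls round the work are solid. World frame = base frame: x ahead of the robot, y to its left, z up, the work surface at z = 0. Lengths are in mm, angles in rad, forces in N, time in s.
With the tool pointing down it reaches from about 275 to 750 mm from the base axis. Payload 10.2 kg.
Tool frame: the origin (TCP) lies where the fingers leave the gripper's body, on its centre line; the fingertips stand 73 mm ahead of it and the grasp point (between the pads) lies 54 mm ahead of it (ctrl.tip_extent is the z of the fingertips in the tool frame, in mm); z points along the fingers, y is the line along which they close (so a half turn about z gives the same grasp; the last joint's range is limited). The gripper opens to 85 mm and grips with 20 to 120 N. Pads are 22 mm wide; open, the fingers measure 114 mm over their backs; the gripper's body (76 mm by 85 mm) begins 54 mm behind the grasp point. The pads swing forward as they close: fully open they stand 13 mm farther back than shut.
Start: joints at [-1.393, 0.313, 1.498, -0, 1.331, -0.223], TCP at [204.82, -483.405, 303.894] pointing down, gripper open.
Joint ranges: [-2.94, 2.94], [-0.97, 2.17], [0.19, 2.56], [-1.23, 4.37], [0.02, 3.11], [-2.88, 2.88]. Speed limits (rad/s): [2.39, 2.39, 3.01, 3.14, 3.14, 3.14].

### API

Orientations are given as a unit quaternion [w, x, y, z].
In Python, from rig import readout, cams, order, ctrl gives the robot as it stands.
- The arm moves only by the tool drive_effector, called after "Request:" as name([rows], argument=value, ...), one row to a line, values as JSON. Schema: {"type":"object","properties":{"increments":{"type":"array","items":{"type":"number"},"minItems":6,"maxItems":48},"finger_gap":{"type":"number"},"grip_force":{"type":"number"},"only":{"type":"string"},"quiet":{"type":"boolean"},"lines":{"type":"string"}},"required":["increments"],"additionalProperties":false}. increments is one flat list of numbers that holds 1 to 8 rows one after another, with no inner brackets; each row has 6 numbers: dx, dy, dz in normalised numbers (1 is 1 m), then a rotation vector rx, ry, rz in normalised numbers (1 is pi/2 rad); each row is the pose to reach, as a shift and turn from the pose commanded when the call began, along the tool's axes at that moment; what a row does not reach only later rows make up. A row lasts 1/10 s, in which the tool goes at most 50 mm and 0.15 rad, less where a joint would pass 70% of its speed; a pose out of reach is approached as far as the arm can. finger_gap is the opening from 0.0 (shut) to 1.0 (fully open), set as the call begins (left out keeps the last). The fingers move at their own pace and stop on an object; grip_force is the grip in N (left out, the last holds). Time passes only in rows, so rows that do not move let the fingers close. The tool returns the time, the measured TCP pose, the force, the opening and the grip force at its end. only (a regular expression) keeps the lines of the reply that match it, lines (a string "A,B") keeps lines A to B, and quiet returns only ok. Input that does not fit is refused with a message, and nothing moves.
- readout.sense(): the state, without advancing time (a new reading comes with each control period).
- cams.capture(name): name is "scene" or "top"; returns (picture, depth): 420x560x3 uint8, red, green, blue; 420x560 float32, mm along the optical axis (not along the pixel's ray), 0 where there is no reading.
- cams.calibration(name): a dict with "fx", "fy", "cx", "cy" (pixels), "distortion" ([k1, k2, p1, p2, k3] as OpenCV has them; the pictures are not rectified), "position" and "attitude" of the camera in the world. Camera axes: x right, y down, z forward; pixel columns grow to the right and rows downward; lengths in mm; the calibration is good to about 2 mm. A picture is of the moment at which its call begins. calibration takes no time and is no camera call.
- order.finish_job(): hands the job in; it is judged then, once.
Trained networks look in the newest picture that a camera, given by its name, has taken for a name from the list of things; names that differ only in an ending like _2 or _b are one class to them, and where a whole thing is asked for, a point or a joint stands for the part that bears it (a point fixed in the world has none). Each returns a list of dicts, best first, with "p" (0 to 1); they miss things now and then, are a little off and sometimes report something else, mostly with a low value. They report only what shows in the picture. A call takes as long as a camera call.
- cams.trace(target, camera): "pixels" (420x560 bool, what is visible of it) and "bbox" ([left, top, right, bottom] in pixels, round what is visible of it).
- cams.spot_point(target, camera): "uv" ([column, row] in pixels: a listed point, or the origin of a listed thing).
The state is a dict: "time_s": time; "joints": joint angles; "dq": joint speeds; "tau": joint torques, N m; "eef_pos": TCP position; "ee_rot": TCP orientation; "force": force on the tool from outside, world axes, zero at the start; "wrist_torque": the same for the moment, N m; "grip_width": opening from 0.0 (shut) to 1.0 (fully open); "grip_force": force on a finger pad.
Only numpy, scipy, OpenCV 4.12 (cv2) and the standard library are available. Lean on these libraries where they do the work, as an engineer would, in place of code of your own. Each camera call takes 0.05 s, during which the arm holds its last target. There are 200 camera calls.

## Working session

There is one attempt and no reset: what is moved stays moved. The work goes in short steps, Python scripts to look and compute and a tool call to move; the robot and the scene stay as the last step left them, time stands still between calls to the robot, and variables do not carry over. Pictures are saved under pics/ and viewed, at most 12 in all, crops included, and the job is handed in when it is done.

```bash
mkdir -p pics
```

Create h.py:
```python
import numpy as np, cv2
from scipy.spatial.transform import Rotation as R
from rig import readout, cams, order, ctrl
def Rq(q): return R.from_quat([q[1],q[2],q[3],q[0]]).as_matrix()
def cal(n):
    c=cams.calibration(n); K=np.array([[c['fx'],0,c['cx']],[0,c['fy'],c['cy']],[0,0,1.]])
    return c,K,np.array(c['distortion'],float),np.array(c['position'],float),Rq(c['attitude'])
def ray(n,uv):
    c,K,D,P,A=cal(n)
    x=cv2.undistortPoints(np.array(uv,float).reshape(-1,1,2),K,D).reshape(-1,2)
    return P,np.c_[x,np.ones(len(x))]@A.T
def atz(n,uv,z):
    P,d=ray(n,uv); return P+d*((z-P[2])/d[:,2])[:,None]
def proj(n,X):
    c,K,D,P,A=cal(n)
    return cv2.projectPoints((np.array(X,float).reshape(-1,3)-P)@A,np.zeros(3),np.zeros(3),K,D)[0].reshape(-1,2)
def cloud(n,depth,mask):
    v,u=np.nonzero(mask&(depth>0)); P,d=ray(n,np.c_[u,v]); return P+d*depth[v,u][:,None]
```

Run:
```python
from h import *
np.set_printoptions(precision=1,suppress=True)
for n in ('scene','top'):
    im,dp=cams.capture(n); cv2.imwrite(f'pics/{n}0.png',im[:,:,::-1]); np.save(f'pics/{n}0.npy',dp)
    c=cal(n);print(n,c[3],c[4][:,2],c[0]['fx'])
    for t,z in (('seat',55),('rod_left',157),('rod_right',157),('handle',46),('press_plate',0),('catch_pin',104),('stamp',0),('pen',0)):
        for r in cams.spot_point(t,n)[:2]: print(t,round(r['p'],2),np.array(r['uv']),atz(n,r['uv'],z)[0])
s=readout.sense();print(s['time_s'],s['ee_rot'],s['eef_pos'],ctrl.tip_extent,Rq(s['ee_rot']))
```

```text
scene [ 86.3 950.  608.6] [ 0.4 -0.8 -0.4] 485.41214980611284
seat 0.71 [300.3 202.4] [ 576.3 -251.9   55. ]
rod_left 0.57 [294.  177.2] [ 567.7 -183.   157. ]
rod_right 0.81 [307.3 156.4] [ 603.  -367.5  157. ]
handle 0.6 [280.4 261.9] [492.3  69.5  46. ]
press_plate 0.6 [283.5 281.7] [480.8  77.4   0. ]
press_plate 0.43 [342.3 198.6] [ 512.7 -456.8    0. ]
catch_pin 0.8 [342.9 193.6] [ 449.5 -251.4  104. ]
stamp 0.88 [201.8 274.4] [671.1 128.7   0. ]
pen 0.58 [182.9 308.1] [632.8 260.9   0. ]
top [ 445.5  -44.5 1337.1] [ 0.1  0.  -1. ] 498.0049865259925
seat 0.66 [386.2 208.5] [ 584.3 -265.4   55. ]
rod_left 0.62 [360.3 210. ] [ 568.1 -186.4  157. ]
rod_right 0.91 [426.7 198.2] [ 600.5 -344.1  157. ]
handle 0.87 [256.8 239.2] [496.6  67.2  46. ]
press_plate 0.68 [258.4 243. ] [488.3  66.5   0. ]
catch_pin 0.87 [374.  262.2] [ 445.3 -228.6  104. ]
catch_pin 0.57 [239.4 174.4] [655.8 111.4 104. ]
stamp 0.62 [240.3 174.1] [674.4 122.1   0. ]
stamp 0.19 [375.3 263.5] [ 442.  -247.7    0. ]
pen 0.77 [187.  187.9] [633.2 267.    0. ]
0.9 [ 0.   1.   0.2 -0. ] [ 204.8 -483.4  303.9] 72.6 [[ 0.9  0.4 -0. ]
 [ 0.4 -0.9 -0. ]
 [-0.   0.  -1. ]]
```

View pics/scene0.png

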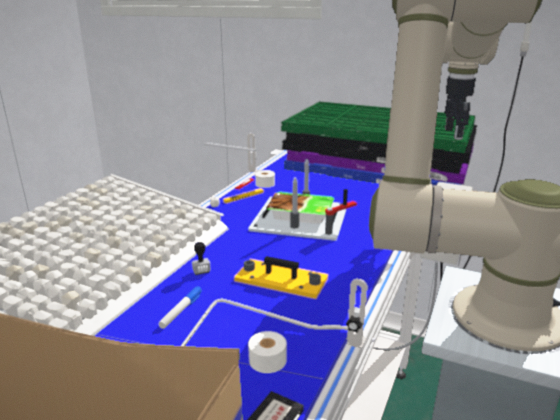

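View pics/top0.png

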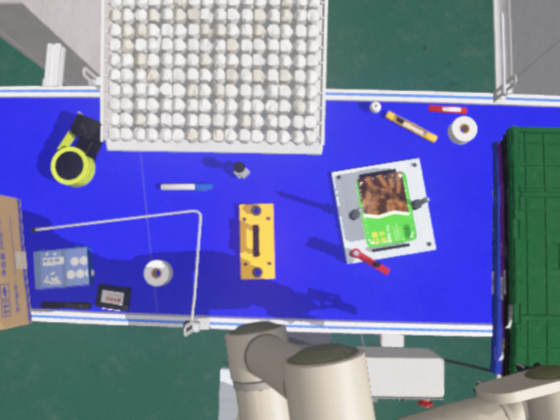

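Run:
```python
from h import *
np.set_printoptions(precision=1,suppress=True)
for n in ('top','scene'):
    dp=np.load(f'pics/{n}0.npy'); im=cv2.imread(f'pics/{n}0.png')
    h=cv2.cvtColor(im,cv2.COLOR_BGR2HSV); m=(abs(h[...,0].astype(int)-27)<8)&(h[...,1]>120)&(h[...,2]>90)
    C=cloud(n,dp,m); k=(abs(C[:,2]-12)<8)&(abs(C[:,:2]-[495,67]).max(1)<150); C=C[k]
    print(n,k.sum(),np.median(C[:,2]),cv2.minAreaRect(C[:,:2].astype(np.float32)))
    q=cloud(n,dp,np.ones(dp.shape,bool))
    # handle top
    b=q[(abs(q[:,0]-495)<40)&(abs(q[:,1]-67)<60)&(q[:,2]>46)&(q[:,2]<62)]
    print('handle',len(b),cv2.minAreaRect(b[:,:2].astype(np.float32)),np.median(b[:,2]))
    for r in ((568,-186),(600.5,-344)):
        b=q[(np.hypot(q[:,0]-r[0],q[:,1]-r[1])<18)&(q[:,2]>80)&(q[:,2]<165)]
        print('rod',len(b),b.mean(0) if len(b) else 0,b[:,2].max() if len(b) else 0)
    b=q[(np.hypot(q[:,0]-445,q[:,1]+235)<35)&(q[:,2]>86)&(q[:,2]<135)]
    print('pin',len(b),np.median(b,0) if len(b) else 0,b[:,2].max() if len(b) else 0)
```

```text
top 1378 10.420522071521304 ((494.3641357421875, 70.447265625), (195.90060424804688, 85.92190551757812), 3.0902793407440186)
handle 194 ((494.2967529296875, 68.99742889404297), (77.78582000732422, 16.12740135192871), 2.125150442123413) 52.23569440513688
rod 49 [ 567.  -181.4  131.7] 159.27761729944086
rod 66 [ 598.5 -343.   128.5] 160.09163057753153
pin 40 [ 441.1 -230.5  122.5] 131.72571181221747
scene 1495 11.648329857283557 ((489.33251953125, 73.49658203125), (199.1620635986328, 91.0471420288086), 3.2421464920043945)
handle 191 ((493.922119140625, 70.79947662353516), (76.27931213378906, 20.639278411865234), 4.060223579406738) 52.51468970206565
rod 125 [ 563.5 -181.1  117.7] 155.01831296670218
rod 95 [ 594.1 -341.7  117.4] 153.37724178459246
pin 72 [ 435.7 -230.5  108. ] 125.03472658234085
```

The scene view shows the plate at (282,275), the fixture at (300,210) with the rods at (295,180)/(307,160), the pin at (346,195), the stamp at (201,262) and the pen at (182,308). The top view agrees: plate (257,241) with its long axis along world x, rods at (360,210)/(426,198), catch pointing away from the tray at (372,262).

Add to h.py:
```python
def delta(pos,psi,s=None):
    "tool-axis shift & rotvec to TCP pos, pointing down, tool x at yaw psi"
    s=s or readout.sense(); M=Rq(s['ee_rot']); c,t=np.cos(psi),np.sin(psi)
    T=np.array([[c,t,0],[t,-c,0],[0,0,-1.]])
    return np.round(np.r_[M.T@(np.array(pos)-s['eef_pos']),R.from_matrix(M.T@T).as_rotvec()],4)
```

```bash
python3 -c "
from h import *
print(delta([495,69,180],0.045)); print(delta([495,69,100],0.045))"
```

```text
[ 4.827115e+02 -3.954220e+02  1.238883e+02  1.000000e-04  0.000000e+00
  3.558000e-01]
[ 4.827135e+02 -3.954260e+02  2.038883e+02  1.000000e-04  0.000000e+00
  3.558000e-01]
```

The rows are not in the units I measure in: shifts go in shares of 1 m and turns go in shares of pi/2 rad. I convert before sending: 260 mm is 0.26, 225 mm is 0.225, 0.3557 rad is 0.2264.

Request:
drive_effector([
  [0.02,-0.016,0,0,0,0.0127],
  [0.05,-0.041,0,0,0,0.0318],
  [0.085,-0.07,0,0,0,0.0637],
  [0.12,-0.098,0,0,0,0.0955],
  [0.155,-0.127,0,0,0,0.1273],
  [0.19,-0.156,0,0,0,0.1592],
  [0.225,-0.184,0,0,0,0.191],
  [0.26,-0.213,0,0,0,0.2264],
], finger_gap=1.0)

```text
refused: increments[0]: [0.02, -0.016, 0, 0, 0, 0.0127] is not of type 'number' (schema: type "number"). Nothing was moved.
```

The error is about the shape of the input: one flat list, 6 numbers to a row, no inner brackets. Fixing that and sending the same move.

Request:
drive_effector(increments=[0.02,-0.016,0,0,0,0.0127,0.05,-0.041,0,0,0,0.0318,0.085,-0.07,0,0,0,0.0637,0.12,-0.098,0,0,0,0.0955,0.155,-0.127,0,0,0,0.1273,0.19,-0.156,0,0,0,0.1592,0.225,-0.184,0,0,0,0.191,0.26,-0.213,0,0,0,0.2264], finger_gap=1.0)

```text
time_s: 1.7
eef_pos: [361.6, -184.2, 304.1]
ee_rot: [0.0, 1.0, 0.021, 0.0]
force: [1.0, -0.0, -1.1]
grip_width: 0.998
grip_force: 0.0
```

```bash
python3 -c "
from h import *
print(readout.sense()['eef_pos'],delta([495,69,180],0.045))"
```

```text
[ 361.5939889  -184.1909174   304.14717782] [ 1.439732e+02 -2.473575e+02  1.241020e+02  5.000000e-04 -6.000000e-04
 -2.500000e-03]
```

Converted, -246 mm is -0.246, -215 mm is -0.215.

Request:
drive_effector(increments=[0.02,-0.034,0,0,0,0,0.043,-0.07,0,0,0,0,0.063,-0.108,0.02,0,0,0,0.084,-0.145,0.05,0,0,0,0.105,-0.18,0.08,0,0,0,0.125,-0.215,0.1,0,0,0,0.143,-0.246,0.12,0,0,0,0.143,-0.246,0.12,0,0,0])

```text
time_s: 2.5
eef_pos: [492.9, 69.4, 181.3]
ee_rot: [-0.001, 1.0, 0.024, -0.002]
force: [-0.6, -0.6, 0.5]
grip_width: 1.001
grip_force: 0.0
```

Run:
```python
from h import *
np.set_printoptions(precision=1,suppress=True)
s=readout.sense();print(s['eef_pos'],s['force'],delta([495,69,100],0.045))
im,dp=cams.capture('scene'); cv2.imwrite('pics/s1.png',cv2.resize(im[200:330,210:370,::-1],None,fx=4,fy=4))
for r in cams.spot_point('handle','scene')[:2]: print(r, atz('scene',r['uv'],46))
```

```text
[492.9  69.4 181.3] [-0.6 -0.6  0.5] [ 2.4  0.6 81.3 -0.   0.   0. ]
{'uv': [280.2, 262.7], 'p': 0.94} [[491.2  73.   46. ]]
```

View pics/s1.png

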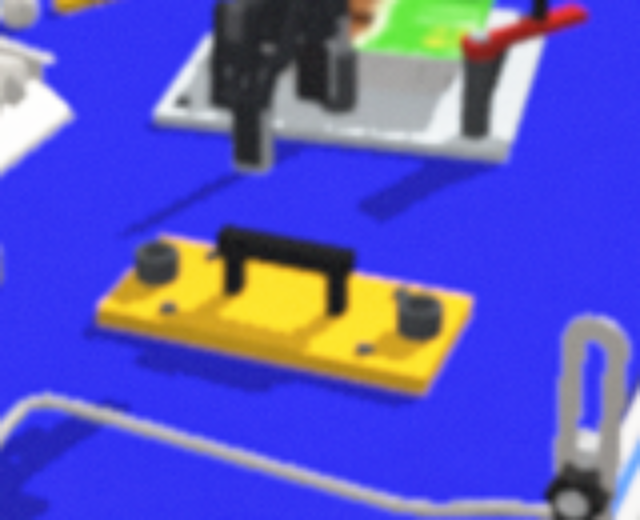

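The crop shows the open fingers above and behind the handle, tips at about pixels (272,241) and (295,226), consistent with 60 mm above the bar; handle at (280,262). The path down is clear.

Converted, 81 mm is 0.081, 75 mm is 0.075.

Request:
drive_effector(increments=[0.001,0.002,0.02,0,0,0,0.001,0.002,0.045,0,0,0,0.001,0.002,0.065,0,0,0,0.001,0.002,0.075,0,0,0,0.001,0.002,0.081,0,0,0,0.001,0.002,0.081,0,0,0,0.001,0.002,0.081,0,0,0])

```text
time_s: 3.3
eef_pos: [494.4, 64.2, 103.8]
ee_rot: [0.0, 1.0, 0.022, 0.001]
force: [-0.3, -0.7, -0.4]
grip_width: 0.999
grip_force: 0.0
```

Run:
```python
from h import *
np.set_printoptions(precision=1,suppress=True)
s=readout.sense();print(s['eef_pos'],s['force'],delta([495,69,100],0.045))
im,dp=cams.capture('scene'); cv2.imwrite('pics/s2.png',cv2.resize(im[200:330,210:370,::-1],None,fx=4,fy=4))
```

```text
[494.4  64.2 103.8] [-0.3 -0.7 -0.4] [ 0.8 -4.8  3.8  0.  -0.  -0. ]
```

View pics/s2.png

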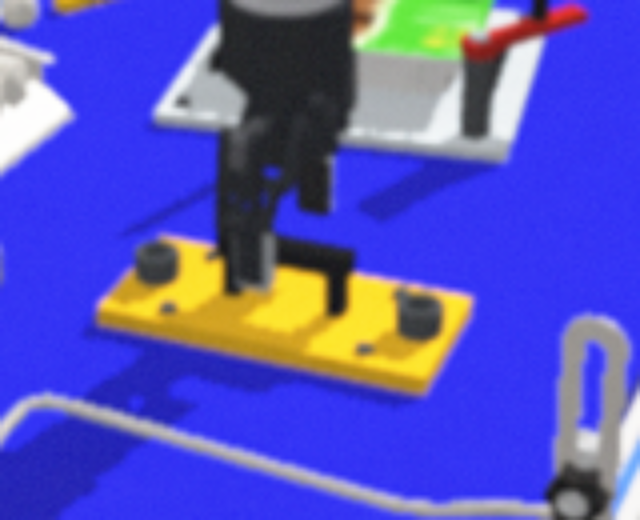

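Request:
drive_effector(increments=[0,0,0,0,0,0,0,0,0,0,0,0,0,0,0,0,0,0])

```text
time_s: 3.65
eef_pos: [494.0, 64.4, 103.1]
ee_rot: [0.0, 1.0, 0.023, 0.0]
force: [-0.6, 0.1, 0.6]
grip_width: 0.999
grip_force: 0.0
```

Run:
```python
from h import *
np.set_printoptions(precision=1,suppress=True)
print(delta([495,69.5,99],0.045),proj('scene',[[494,106,28],[494,23,28],[494,64.5,46]]))
```

```text
[ 1.2 -5.   4.1  0.  -0.   0. ] [[273.  276.1]
 [287.9 259.4]
 [280.6 260.8]]
```

Converted, -5 mm is -0.005, 4 mm is 0.004.

Request:
drive_effector(increments=[0.001,-0.005,0.004,0,0,0,0.001,-0.005,0.004,0,0,0,0.001,-0.005,0.004,0,0,0])

```text
time_s: 3.95
eef_pos: [494.6, 69.7, 98.7]
ee_rot: [-0.0, 1.0, 0.023, -0.0]
force: [0.0, 0.5, 0.6]
grip_width: 0.998
grip_force: 0.0
```

Request:
drive_effector(increments=[0,0,0,0,0,0,0,0,0,0,0,0,0,0,0,0,0,0,0,0,0,0,0,0,0,0,0,0,0,0,0,0,0,0,0,0,0,0,0,0,0,0,0,0,0,0,0,0], finger_gap=0.0, grip_force=80)

```text
time_s: 4.75
eef_pos: [494.8, 69.4, 99.1]
ee_rot: [0.0, 1.0, 0.023, 0.0]
force: [-1.6, -0.2, 5.4]
grip_width: 0.171
grip_force: 79.1
```

Converted, -130 mm is -0.13, -120 mm is -0.12.

Request:
drive_effector(increments=[0,0,-0.005,0,0,0,0,0,-0.015,0,0,0,0,0,-0.035,0,0,0,0,0,-0.065,0,0,0,0,0,-0.095,0,0,0,0,0,-0.12,0,0,0,0,0,-0.13,0,0,0,0,0,-0.13,0,0,0])

```text
time_s: 5.55
eef_pos: [494.9, 69.4, 229.7]
ee_rot: [0.0, 1.0, 0.023, 0.001]
force: [-0.2, 0.1, -6.8]
grip_width: 0.173
grip_force: 78.5
```

Run:
```python
from h import *
np.set_printoptions(precision=1,suppress=True)
s=readout.sense();print(s['eef_pos'],s['force'],s['wrist_torque'],delta([583,-265,300],1.77),delta([583,-265,300],.045))
im,dp=cams.capture('scene'); cv2.imwrite('pics/s3.png',cv2.resize(im[130:330,210:410,::-1],None,fx=3,fy=3))
```

```text
[494.9  69.4 229.7] [-0.2  0.1 -6.8] [-0.   0.1 -0.1] [ 73.1 338.1 -70.1   0.   -0.   -1.7] [ 73.1 338.1 -70.1   0.   -0.    0. ]
```

View pics/s3.png

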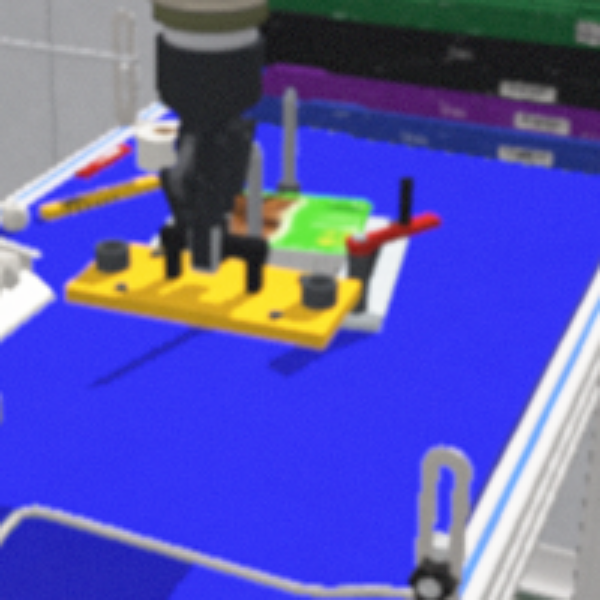

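The plate hangs level from the handle at crop (215,295), clear of everything. Moving it over the rods.

Converted, 215 mm is 0.215, 150 mm is 0.15, -0.9 rad is -0.573.

Request:
drive_effector(increments=[0,0.005,-0.01,0,0,-0.0318,0.003,0.02,-0.03,0,0,-0.0955,0.01,0.045,-0.05,0,0,-0.1719,0.02,0.08,-0.065,0,0,-0.2546,0.028,0.115,-0.07,0,0,-0.331,0.036,0.15,-0.07,0,0,-0.4138,0.044,0.185,-0.07,0,0,-0.4966,0.05,0.215,-0.07,0,0,-0.573])

```text
time_s: 6.4
eef_pos: [554.3, -144.8, 296.5]
ee_rot: [-0.001, 0.889, 0.457, -0.001]
force: [0.0, 0.3, -5.5]
grip_width: 0.174
grip_force: 78.7
```

```bash
python3 -c "
from h import *
print(readout.sense()['eef_pos'],delta([583,-265,300],1.77))"
```

```text
[ 554.32386656 -144.83769764  296.54250265] [-8.10224e+01  9.32450e+01 -3.73990e+00 -3.70000e-03 -8.00000e-04
 -8.20400e-01]
```

Converted, 93 mm is 0.093, 90 mm is 0.09, -0.82 rad is -0.522.

Request:
drive_effector(increments=[-0.015,0.018,0,0,0,-0.0764,-0.032,0.036,0,0,0,-0.1592,-0.048,0.055,0,0,0,-0.2419,-0.06,0.07,0,0,0,-0.3247,-0.07,0.081,0,0,0,-0.4011,-0.078,0.09,0,0,0,-0.4711,-0.081,0.093,0,0,0,-0.522,-0.081,0.093,0,0,0,-0.522])

```text
time_s: 7.2
eef_pos: [582.1, -263.7, 296.2]
ee_rot: [-0.002, 0.635, 0.772, -0.0]
force: [-0.2, -0.2, -6.0]
grip_width: 0.172
grip_force: 78.7
```

Request:
drive_effector(increments=[0,0,0,0,0,0,0,0,0,0,0,0])

```text
time_s: 7.4
eef_pos: [582.3, -262.8, 298.1]
ee_rot: [-0.001, 0.636, 0.772, -0.0]
force: [0.7, -0.1, -5.1]
grip_width: 0.172
grip_force: 78.7
```

Run:
```python
from h import *
np.set_printoptions(precision=1,suppress=True)
s=readout.sense();print(s['eef_pos'],s['force'],s['joints'],delta([583,-265,300],1.77))
for n in ('scene','top'):
    im,dp=cams.capture(n); cv2.imwrite(f'pics/{n}4.png',im[:,:,::-1]); np.save(f'pics/{n}4.npy',dp)
    for t,z in (('rod_left',157),('rod_right',157),('handle',246),('press_plate',200)):
        for r in cams.spot_point(t,n)[:2]: print(n,t,round(r['p'],2),np.array(r['uv']),atz(n,r['uv'],z)[0])
a=cv2.imread('pics/scene4.png')[70:270,220:400]; b=cv2.imread('pics/top4.png')[120:320,300:480]
cv2.imwrite('pics/c4.png',cv2.resize(np.hstack([a,b]),None,fx=2.2,fy=2.2,interpolation=cv2.INTER_CUBIC))
```

```text
[ 582.3 -262.8  298.1] [ 0.7 -0.1 -5.1] [-0.6  0.6  1.1  0.   1.4 -0.8] [-2.3  0.3 -1.9 -0.  -0.  -0. ]
scene rod_left 0.77 [296.4 174.3] [ 570.8 -206.8  157. ]
scene rod_left 0.31 [304.9 157.9] [ 604.1 -350.9  157. ]
scene rod_right 0.65 [344.8 195.7] [ 402.9 -114.   157. ]
scene rod_right 0.58 [299.1 217.3] [456.3  48.2 157. ]
scene handle 0.63 [301.  138.9] [ 574.7 -245.5  246. ]
scene handle 0.5 [301.  217.5] [380.  225.3 246. ]
scene press_plate 0.59 [304.6 154.5] [ 567. -255.  200.]
top rod_left 0.71 [358.8 212.4] [ 562.3 -182.9  157. ]
top rod_left 0.7 [185.4 184.7] [618.9 234.7 157. ]
top handle 0.87 [401.4 198.9] [ 585.8 -265.7  246. ]
top handle 0.2 [186.7 186. ] [602.9 210.6 246. ]
top press_plate 0.61 [395. 200.] [ 588.7 -260.3  200. ]
```

View pics/c4.png

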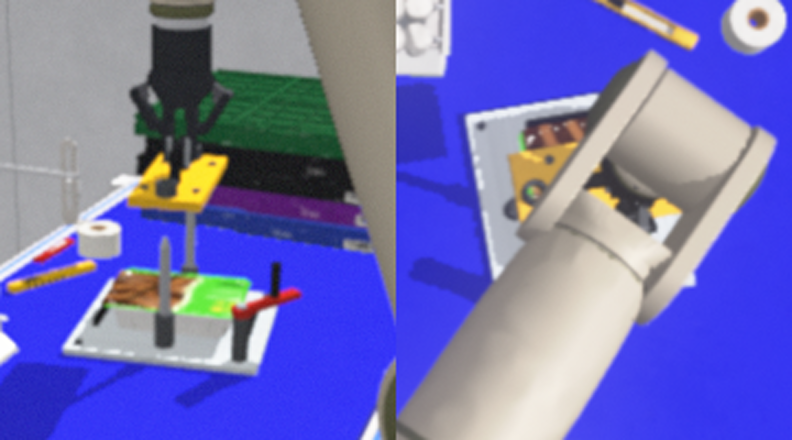

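Left half: plate level above the rods, left rod tip at pixel (295,179) with the front boss at about (296,155). Right half: top camera shows the left boss and hole at about pixel (363,206); the arm hides the right one. Now refining by base outline versus hole position.

Run:
```python
from h import *
from scipy.optimize import least_squares
np.set_printoptions(precision=2,suppress=True)
im=cv2.imread('pics/top0.png'); h=cv2.cvtColor(im,cv2.COLOR_BGR2HSV).astype(int)
# nonblue region around fixture
def outline(mask,z,guess):
    mask=cv2.morphologyEx(mask.astype(np.uint8),cv2.MORPH_CLOSE,np.ones((5,5)))
    n,l,st,ce=cv2.connectedComponentsWithStats(mask); k=l[int(guess[1]),int(guess[0])]
    c=max(cv2.findContours((l==k).astype(np.uint8),cv2.RETR_EXTERNAL,cv2.CHAIN_APPROX_NONE)[0],key=len).reshape(-1,2)
    return atz('top',c,z)[:,:2]
def fit(P,hx,hy,x0):
    def res(p):
        c,s=np.cos(p[2]),np.sin(p[2]); q=(P-p[:2])@np.array([[c,-s],[s,c]])
        d=np.abs(q)-np.array([hx-p[3],hy-p[3]]); return np.maximum(d[:,0],d[:,1])
    r=least_squares(res,x0+[1.],loss='soft_l1',f_scale=1.); return r.x,np.median(abs(r.fun))
nonblue=~((abs(h[...,0]-120)<12)&(h[...,1]>150))
print('base',fit(outline(nonblue,10,(390,170)),125,120,[583,-264,0.2]))
print('plate',fit(outline((abs(h[...,0]-27)<9)&(h[...,1]>120),12,(248,225)),45,100,[494,69,0.045-np.pi/2]))
im=cv2.imread('pics/top4.png'); cr=im[190:225,345:385]
cv2.imwrite('pics/c5.png',cv2.resize(np.hstack([cr,cv2.imread('pics/top0.png')[190:225,345:385]]),None,fx=9,fy=9,interpolation=cv2.INTER_CUBIC))
s=readout.sense(); a=1.77; e=np.array([np.cos(a),np.sin(a)])*82
L=np.r_[s['eef_pos'][:2]+e, s['eef_pos'][2]-99+30]
print('pred hole uv',proj('top',[L]),'rod tips',proj('top',[[567,-184,157],[600,-344.5,157]]),proj('scene',[[567,-184,157],[600,-344.5,157]]))
```

```text
base (array([ 583.86, -264.87,    0.19,   -1.52]), np.float64(0.8020507208495644))
plate (array([493.92,  69.61,  -1.51,   4.68]), np.float64(1.2435303571504264))
pred hole uv [[362.69 207.58]] rod tips [[359.3  210.44]
 [426.88 198.39]] [[294.39 177.12]
 [305.36 158.68]]
```

View pics/c5.png

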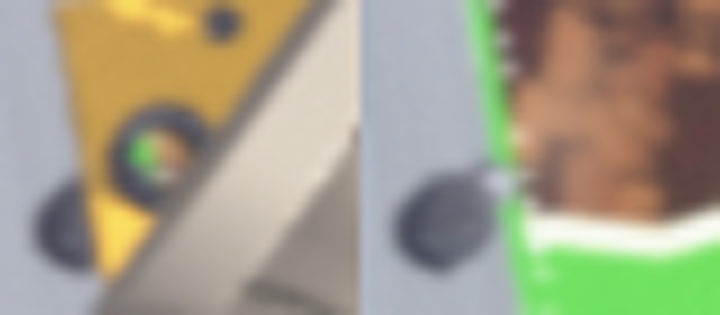

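The crop shows the held plate's hole at pixel (363.1,207.2), within about 1 px of prediction; the left rod tip is at (360.5,210). So the seat is at about (584.1,-265.1) and the correction is small.

```bash
python3 -c "
from h import *
print(delta([583.9,-264.2,262],1.765))"
```

```text
[-1.29030e+00  1.35800e+00  3.69592e+01  1.00000e-04  1.00000e-04
 -0.00000e+00]
```

Converted, 37 mm is 0.037, 35 mm is 0.035.

Request:
drive_effector(increments=[-0.0013,0.0014,0.008,0,0,0,-0.0013,0.0014,0.02,0,0,0,-0.0013,0.0014,0.03,0,0,0,-0.0013,0.0014,0.035,0,0,0,-0.0013,0.0014,0.037,0,0,0,-0.0013,0.0014,0.037,0,0,0,-0.0013,0.0014,0.037,0,0,0,-0.0013,0.0014,0.037,0,0,0])

```text
time_s: 8.7
eef_pos: [584.1, -264.3, 262.4]
ee_rot: [0.0, 0.635, 0.772, 0.0]
force: [-0.0, 0.1, -6.1]
grip_width: 0.173
grip_force: 78.6
```

Run:
```python
from h import *
print(delta([583.9,-264.2,262],1.765))
for n in ('scene','top'):
    im,dp=cams.capture(n); cv2.imwrite(f'pics/{n}6.png',im[:,:,::-1])
a=cv2.imread('pics/scene6.png')[130:230,260:340]; b=cv2.imread('pics/top6.png')[180:230,340:380]
cv2.imwrite('pics/c6.png',np.hstack([cv2.resize(a,(480,600),interpolation=2),cv2.resize(b,(320,400),interpolation=2)[:,:].repeat(1,0) if 0 else cv2.copyMakeBorder(cv2.resize(b,(320,400),interpolation=2),0,200,0,0,0)]))
```

```text
[ 1.180e-01 -1.302e-01  3.960e-01  6.000e-04  7.000e-04  1.000e-04]
```

View pics/c6.png

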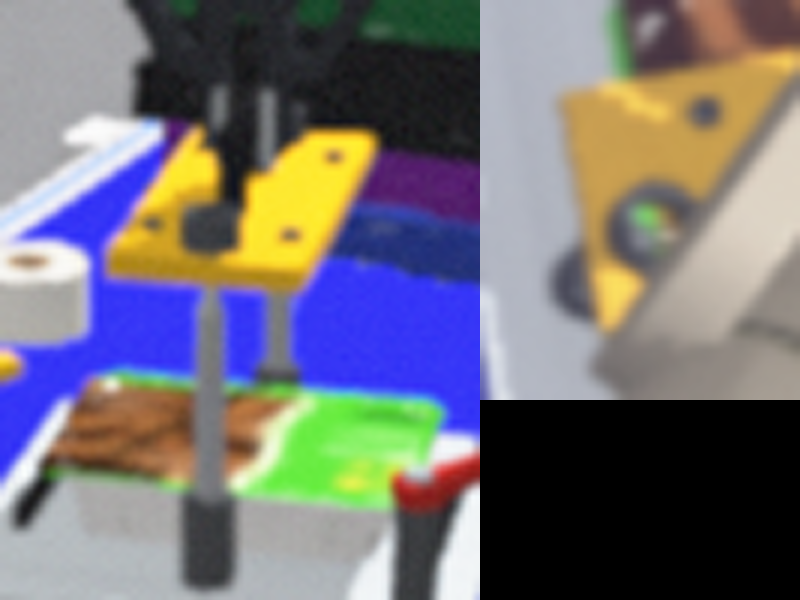

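The rod axis (crop x≈210) lines up under the boss centre (x≈210), and the rod tip shows inside the hole in the top crop (655,220). Inserting slowly.

Converted, 15 mm is 0.015, 12 mm is 0.012.

Request:
drive_effector(increments=[0,0,0.003,0,0,0,0,0,0.006,0,0,0,0,0,0.009,0,0,0,0,0,0.012,0,0,0,0,0,0.015,0,0,0,0,0,0.015,0,0,0])

```text
time_s: 9.4
eef_pos: [583.8, -264.2, 246.3]
ee_rot: [-0.0, 0.635, 0.772, -0.0]
force: [-0.1, -0.8, -5.7]
grip_width: 0.173
grip_force: 78.7
```

Request:
drive_effector(increments=[0,0,0.003,0,0,0,0,0,0.005,0,0,0,0,0,0.007,0,0,0,0,0,0.009,0,0,0,0,0,0.01,0,0,0,0,0,0.01,0,0,0])

```text
time_s: 10.0
eef_pos: [583.9, -264.2, 236.7]
ee_rot: [-0.0, 0.635, 0.772, -0.0]
force: [-1.1, -0.1, -5.4]
grip_width: 0.17
grip_force: 78.7
```

```bash
python3 -c "
from h import *
s=readout.sense();print(s['wrist_torque'],delta([583.9,-264.2,237],1.765))"
```

```text
[-0.01264615  0.21124882 -0.03751722] [ 3.000e-02  2.250e-02 -3.269e-01 -3.000e-04 -2.000e-04  0.000e+00]
```

Converted, 36 mm is 0.036, 33 mm is 0.033.

Request:
drive_effector(increments=[0,0,0.003,0,0,0,0,0,0.008,0,0,0,0,0,0.013,0,0,0,0,0,0.018,0,0,0,0,0,0.023,0,0,0,0,0,0.028,0,0,0,0,0,0.033,0,0,0,0,0,0.036,0,0,0])

```text
time_s: 10.8
eef_pos: [583.9, -264.2, 200.2]
ee_rot: [-0.0, 0.635, 0.772, -0.0]
force: [-1.5, 1.0, -5.7]
grip_width: 0.172
grip_force: 78.8
```

Request:
drive_effector(increments=[0,0,0.004,0,0,0,0,0,0.009,0,0,0,0,0,0.014,0,0,0,0,0,0.019,0,0,0,0,0,0.024,0,0,0,0,0,0.029,0,0,0,0,0,0.034,0,0,0,0,0,0.036,0,0,0])

```text
time_s: 11.6
eef_pos: [583.9, -264.2, 164.2]
ee_rot: [-0.0, 0.635, 0.772, 0.0]
force: [-1.7, 0.1, -5.3]
grip_width: 0.174
grip_force: 78.7
```

Request:
drive_effector(increments=[0,0,0.001,0,0,0,0,0,0.002,0,0,0,0,0,0.003,0,0,0,0,0,0.004,0,0,0,0,0,0.004,0,0,0,0,0,0.004,0,0,0])

```text
time_s: 12.2
eef_pos: [583.9, -264.3, 160.9]
ee_rot: [0.0, 0.635, 0.772, -0.0]
force: [-1.8, 0.2, -5.0]
grip_width: 0.17
grip_force: 78.8
```

```bash
python3 -c "
from h import *
s=readout.sense();print(s['wrist_torque'],delta([583.9,-264.2,154],1.765))"
```

```text
[ 0.00659543  0.28642238 -0.0879262 ] [ 7.1700e-02 -3.4300e-02  6.8702e+00  0.0000e+00  1.0000e-04  1.0000e-04]
```

Converted, 5.5 mm is 0.0055, 5 mm is 0.005.

Request:
drive_effector(increments=[0,0,0.002,0,0,0,0,0,0.004,0,0,0,0,0,0.005,0,0,0,0,0,0.0055,0,0,0,0,0,0.0055,0,0,0])

```text
time_s: 12.7
eef_pos: [583.9, -264.2, 155.3]
ee_rot: [-0.0, 0.635, 0.772, -0.0]
force: [-1.4, 0.2, -6.0]
grip_width: 0.167
grip_force: 78.8
```

Request:
drive_effector(increments=[0,0,0.0005,0,0,0,0,0,0.001,0,0,0,0,0,0.001,0,0,0])

```text
time_s: 13.0
eef_pos: [583.9, -264.2, 154.4]
ee_rot: [-0.0, 0.635, 0.772, -0.0]
force: [-0.9, 0.8, -4.0]
grip_width: 0.172
grip_force: 78.8
```

Request:
drive_effector(increments=[0,0,0.0005,0,0,0,0,0,0.0005,0,0,0])

```text
time_s: 13.2
eef_pos: [584.0, -264.2, 154.2]
ee_rot: [0.0, 0.635, 0.772, 0.0]
force: [-2.1, 0.9, -1.8]
grip_width: 0.169
grip_force: 79.3
```

Converted, 0.8 mm is 0.0008, 0.4 mm is 0.0004.

Request:
drive_effector(increments=[0,0,0.0004,0,0,0,0,0,0.0008,0,0,0,0,0,0.0008,0,0,0])

```text
time_s: 13.5
eef_pos: [584.0, -264.2, 154.2]
ee_rot: [0.0, 0.635, 0.772, -0.0]
force: [-6.1, 2.5, 5.5]
grip_width: 0.171
grip_force: 80.3
```

```bash
python3 -c "
from h import *
s=readout.sense();print(s['eef_pos'],s['wrist_torque'])"
```

```text
[ 583.98972543 -264.23735731  154.18668617] [ 0.37296063  0.96895742 -0.15786226]
```

Converted, -0.5 mm is -0.0005.

Request:
drive_effector(increments=[0,0,-0.0005,0,0,0,0,0,-0.0005,0,0,0,0,0,-0.0005,0,0,0,0,0,-0.0005,0,0,0,0,0,-0.0005,0,0,0,0,0,-0.0005,0,0,0,0,0,-0.0005,0,0,0,0,0,-0.0005,0,0,0], finger_gap=1.0)

```text
time_s: 14.3
eef_pos: [584.0, -264.2, 153.6]
ee_rot: [0.0, 0.635, 0.772, -0.0]
force: [0.2, -0.0, 1.3]
grip_width: 1.0
grip_force: 0.0
```

Request:
drive_effector(increments=[0,0,-0.005,0,0,0,0,0,-0.02,0,0,0,0,0,-0.05,0,0,0,0,0,-0.085,0,0,0,0,0,-0.115,0,0,0,0,0,-0.13,0,0,0,0,0,-0.13,0,0,0,0,0,-0.13,0,0,0])

```text
time_s: 15.1
eef_pos: [583.8, -264.1, 283.6]
ee_rot: [-0.0, 0.635, 0.772, 0.0]
force: [0.0, -0.4, -0.1]
grip_width: 1.0
grip_force: 0.0
```

Run:
```python
from h import *
np.set_printoptions(precision=1,suppress=True)
for n in ('scene','top'):
    im,dp=cams.capture(n); cv2.imwrite(f'pics/{n}7.png',im[:,:,::-1]); 
    for r in cams.spot_point('catch_pin',n)[:2]: print(n,r, atz(n,r['uv'],104))
a=cv2.imread('pics/scene7.png')[130:250,240:380]; 
cv2.imwrite('pics/c7.png',cv2.resize(a,None,fx=5,fy=5,interpolation=2))
y=.193; C=np.array([584,-265.1]); Rz=np.array([[np.cos(y),-np.sin(y)],[np.sin(y),np.cos(y)]])
for v in (0,.9,1.4,1.833):
    a=v-2.618; p=Rz@(np.array([-100,100])+55*np.array([np.cos(a),np.sin(a)]))+C; print(v,p,'arm yaw',a+y,proj('scene',[[*p,104]]),proj('top',[[*p,104]]))
```

```text
scene {'uv': [341.3, 194.9], 'p': 0.56} [[ 450.5 -240.5  104. ]]
0 [ 425.2 -222.3] arm yaw -2.425 [[348.2 198.7]] [[371.3 270.3]]
0.9 [ 469.2 -241.1] arm yaw -1.525 [[334.9 193.8]] [[379.2 252.6]]
1.4 [ 495.2 -233.1] arm yaw -1.025 [[325.  193.3]] [[376.2 242. ]]
1.833 [ 512.3 -216.8] arm yaw -0.5919999999999999 [[317.2 194.3]] [[369.7 234.9]]
```

View pics/c7.png

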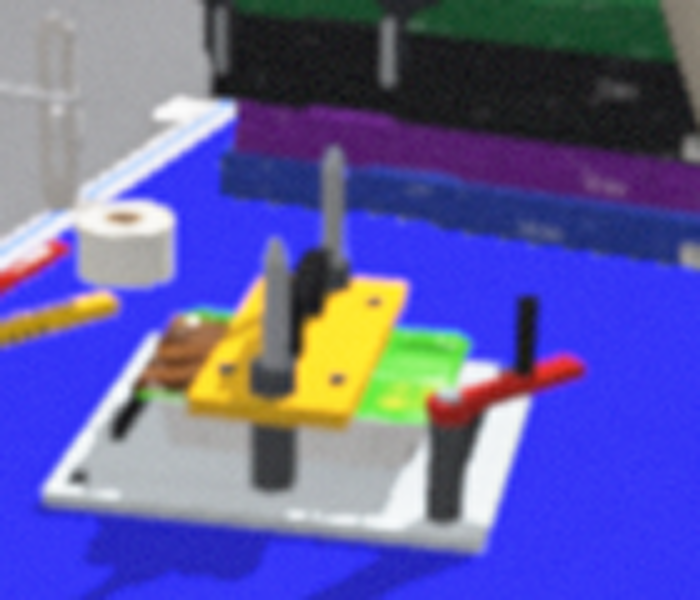

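The plate lies flat on both collars (crop (300,350)), its rods through both bosses; the catch pin stands at px (345,197). I'll solve for the pin position on its circle.

Run:
```python
from h import *
np.set_printoptions(precision=1,suppress=True)
y=.193; C=np.array([584,-265.1]); Rz=np.array([[np.cos(y),-np.sin(y)],[np.sin(y),np.cos(y)]]); O=Rz@[-100,100]+C
print('post',O,proj('scene',[[*O,81]]))
im,_=cams.capture('scene')
for v in (0,.1,.2,.3,.4):
    a=v-2.618+y; p=O+55*np.array([np.cos(a),np.sin(a)]); e=O+95*np.array([np.cos(a),np.sin(a)])
    print(v,p,proj('scene',[[*p,127],[*p,81],[*e,76]]).ravel(),proj('top',[[*p,127],[*e,76]]).ravel(),delta([*p,284],a+np.pi))
```

```text
post [ 466.7 -186.1] [[328.8 208.9]]
0 [ 425.2 -222.3] [348.6 190.8 347.7 206.5 361.  206.5] [372.7 270.5 379.9 282.4] [  71.7 -147.5   -1.    -0.    -0.     1. ]
0.1 [ 429.  -226.2] [347.7 190.  346.8 205.8 359.4 205.2] [374.3 269.  382.7 279.9] [  67.1 -144.6   -1.1   -0.    -0.     0.9]
0.2 [ 433.2 -229.8] [346.6 189.4 345.7 205.  357.5 204. ] [375.8 267.3 385.2 277. ] [  62.8 -141.1   -1.1   -0.    -0.     0.8]
0.3 [ 437.7 -232.9] [345.4 188.7 344.5 204.4 355.4 202.8] [377.1 265.4 387.4 274. ] [  58.8 -137.3   -1.1   -0.    -0.     0.7]
0.4 [ 442.5 -235.6] [344.  188.1 343.1 203.7 353.  201.8] [378.3 263.5 389.3 270.7] [  55.3 -133.1   -1.1   -0.    -0.     0.6]
```

Converted, -137 mm is -0.137, -120 mm is -0.12, 0.748 rad is 0.4762.

Request:
drive_effector(increments=[0.006,-0.014,0,0,0,0.0509,0.018,-0.042,0,0,0,0.1401,0.03,-0.07,0,0,0,0.2292,0.042,-0.098,0,0,0,0.3183,0.052,-0.12,0,0,0,0.4074,0.058,-0.135,0,0,0,0.4711,0.0585,-0.137,0,0,0,0.4762,0.0585,-0.137,0,0,0,0.4762], finger_gap=0.45)

```text
time_s: 16.15
eef_pos: [438.4, -233.4, 283.7]
ee_rot: [0.0, 0.873, 0.488, 0.0]
force: [-0.2, -0.4, 0.4]
grip_width: 0.448
grip_force: 0.0
```

Request:
drive_effector(increments=[0,0,0,0,0,0,0,0,0,0,0,0])

```text
time_s: 16.35
eef_pos: [438.8, -233.4, 283.3]
ee_rot: [-0.0, 0.873, 0.488, -0.0]
force: [0.5, -0.2, -0.4]
grip_width: 0.452
grip_force: 0.0
```

```bash
python3 -c "
from h import *
print(delta([437.5,-232.5,164],1.017))"
```

```text
[ 7.550000e-02 -1.527800e+00  1.193382e+02 -3.000000e-04 -1.000000e-04
  1.700000e-03]
```

Descend to just above the pin top (fingertips ~133 mm), look, then around it.

Converted, 77 mm is 0.077, 74 mm is 0.074.

Request:
drive_effector(increments=[0,-0.0015,0.015,0,0,0,0,-0.0015,0.04,0,0,0,0,-0.0015,0.062,0,0,0,0,-0.0015,0.074,0,0,0,0,-0.0015,0.077,0,0,0,0,-0.0015,0.077,0,0,0,0,-0.0015,0.077,0,0,0])

```text
time_s: 17.05
eef_pos: [437.3, -232.7, 207.5]
ee_rot: [0.001, 0.873, 0.487, 0.0]
force: [-0.1, -0.4, 0.1]
grip_width: 0.451
grip_force: 0.0
```

Run:
```python
from h import *
s=readout.sense(); print(s['eef_pos'],s['force'])
im,dp=cams.capture('scene'); cv2.imwrite('pics/c8.png',cv2.resize(im[140:230,290:400,::-1],None,fx=6,fy=6,interpolation=2))
```

```text
[ 437.34889826 -232.74270947  207.48195809] [-0.06346958 -0.3926777   0.12650957]
```

View pics/c8.png

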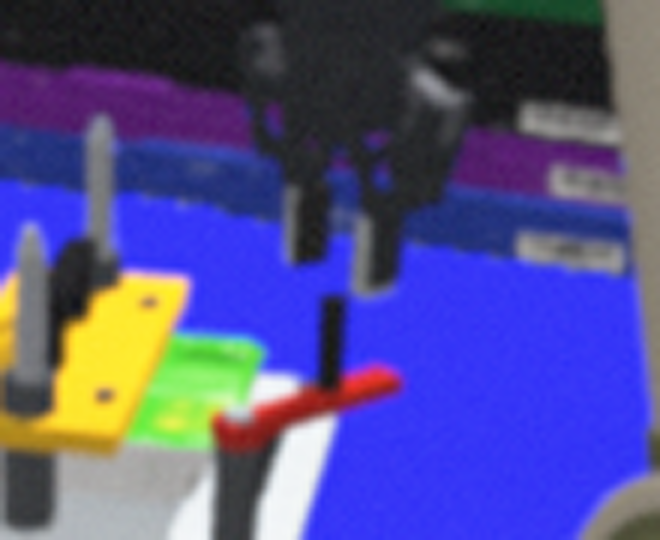

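Fingertips at crop (308,262)/(375,293) straddle the pin top (333,297), with only about 3 mm offset in a 12 mm gap each side; safe to go down.

Converted, 42 mm is 0.042, 38 mm is 0.038.

Request:
drive_effector(increments=[0,0,0.008,0,0,0,0,0,0.018,0,0,0,0,0,0.028,0,0,0,0,0,0.038,0,0,0,0,0,0.042,0,0,0,0,0,0.042,0,0,0])

```text
time_s: 17.7
eef_pos: [436.8, -232.4, 163.9]
ee_rot: [-0.001, 0.873, 0.487, -0.0]
force: [0.8, 0.0, -0.1]
grip_width: 0.443
grip_force: 0.0
```

Request:
drive_effector(increments=[0,0,0,0,0,0,0,0,0,0,0,0,0,0,0,0,0,0], finger_gap=0.3, grip_force=20)

```text
time_s: 18.0
eef_pos: [437.1, -232.5, 164.9]
ee_rot: [0.0, 0.873, 0.487, 0.0]
force: [0.2, -0.1, -0.2]
grip_width: 0.298
grip_force: 0.0
```

Run:
```python
from h import *
np.set_printoptions(precision=2,suppress=True)
s=readout.sense(); print(s['eef_pos'],s['force'])
y=.193; O=np.array([466.7,-186.1])
# waypoints: TCP ahead of pin along tangent by lead; net shift in present tool axes
M=Rq(s['ee_rot']); a0=.3-2.618+y
for v in np.r_[np.arange(.4,1.8,.12),1.833]:
    a=v-2.618+y; lead=5
    p=O+55*np.array([np.cos(a),np.sin(a)])+lead*np.array([-np.sin(a),np.cos(a)])
    print(round(v,2),delta([*p,s['eef_pos'][2]],a+np.pi,s)[[0,1,5]])
```

```text
[ 437.06 -232.55  164.92] [ 0.24 -0.11 -0.17]
0.4 [ 0.86 11.23 -0.1 ]
0.52 [ 2.5  17.64 -0.22]
0.64 [ 4.9  23.82 -0.34]
0.76 [ 8.02 29.66 -0.46]
0.88 [11.81 35.09 -0.58]
1.0 [16.23 40.02 -0.7 ]
1.12 [21.21 44.39 -0.82]
1.24 [26.67 48.14 -0.94]
1.36 [32.54 51.2  -1.06]
1.48 [38.74 53.54 -1.18]
1.6 [45.17 55.12 -1.3 ]
1.72 [51.75 55.91 -1.42]
1.83 [57.98 55.94 -1.53]
```

The rows are not in the units I measure in: shifts go in shares of 1 m and turns go in shares of pi/2 rad. I convert before sending: 40 mm is 0.04, 35.1 mm is 0.0351, -0.05 rad is -0.0318.

Request:
drive_effector(increments=[0.0004,0.006,0,0,0,-0.0318,0.0009,0.011,0,0,0,-0.0637,0.0025,0.0176,0,0,0,-0.1401,0.0049,0.0238,0,0,0,-0.2165,0.008,0.0297,0,0,0,-0.2928,0.0118,0.0351,0,0,0,-0.3692,0.0162,0.04,0,0,0,-0.4456,0.0162,0.04,0,0,0,-0.4456])

```text
time_s: 18.8
eef_pos: [479.9, -239.7, 164.7]
ee_rot: [0.0, 0.653, 0.757, 0.0]
force: [-0.8, 0.1, -0.6]
grip_width: 0.302
grip_force: 0.0
```

Run:
```python
from h import *
np.set_printoptions(precision=2,suppress=True)
s=readout.sense(); print(s['eef_pos'],s['force'])
y=.193; O=np.array([466.7,-186.1])
for v in np.r_[np.arange(1.1,1.8,.1),1.833,1.87,1.9]:
    a=v-2.618+y; lead=5
    p=O+55*np.array([np.cos(a),np.sin(a)])+lead*np.array([-np.sin(a),np.cos(a)])
    print(round(v,2),delta([*p,164.5],a+np.pi,s)[[0,1,5]])
```

```text
[ 479.92 -239.68  164.72] [-0.76  0.06 -0.61]
1.1 [ 0.7   5.17 -0.1 ]
1.2 [ 2.   10.53 -0.2 ]
1.3 [ 3.84 15.74 -0.3 ]
1.4 [ 6.18 20.74 -0.4 ]
1.5 [ 9.01 25.48 -0.5 ]
1.6 [12.3  29.91 -0.6 ]
1.7 [16.02 33.99 -0.7 ]
1.83 [21.56 38.81 -0.83]
1.87 [23.21 40.01 -0.87]
1.9 [24.58 40.94 -0.9 ]
```

Converted, 34 mm is 0.034, 29.9 mm is 0.0299, -0.7 rad is -0.4456.

Request:
drive_effector(increments=[0.0007,0.0052,0,0,0,-0.0637,0.002,0.0105,0,0,0,-0.1273,0.0038,0.0157,0,0,0,-0.191,0.0062,0.0207,0,0,0,-0.2546,0.009,0.0255,0,0,0,-0.3183,0.0123,0.0299,0,0,0,-0.382,0.016,0.034,0,0,0,-0.4456,0.016,0.034,0,0,0,-0.4456])

```text
time_s: 19.6
eef_pos: [510.8, -218.7, 164.7]
ee_rot: [0.0, 0.355, 0.935, 0.0]
force: [-0.1, 0.1, -0.1]
grip_width: 0.305
grip_force: 0.0
```

Run:
```python
from h import *
np.set_printoptions(precision=2,suppress=True)
s=readout.sense(); print(s['eef_pos'],s['force'])
y=.193; O=np.array([466.7,-186.1])
for v,lead in ((1.77,5),(1.833,5),(1.833,7),(1.833,9)):
    a=v-2.618+y
    p=O+55*np.array([np.cos(a),np.sin(a)])+lead*np.array([-np.sin(a),np.cos(a)])
    print(round(v,2),delta([*p,164.5],a+np.pi,s)[[0,1,5]])
```

```text
[ 510.81 -218.69  164.68] [-0.08  0.12 -0.08]
1.77 [ 0.12  3.97 -0.07]
1.83 [ 0.79  7.39 -0.13]
1.83 [ 1.05  9.37 -0.13]
1.83 [ 1.32 11.35 -0.13]
```

Converted, 7.4 mm is 0.0074, 5.7 mm is 0.0057, -0.13 rad is -0.0828.

Request:
drive_effector(increments=[0.0001,0.002,0,0,0,-0.0191,0.0001,0.004,0,0,0,-0.0446,0.0005,0.0057,0,0,0,-0.0637,0.0008,0.0074,0,0,0,-0.0828,0.0008,0.0074,0,0,0,-0.0828,0.0008,0.0074,0,0,0,-0.0828])

```text
time_s: 20.2
eef_pos: [515.1, -212.8, 164.6]
ee_rot: [0.0, 0.293, 0.956, 0.0]
force: [0.2, 0.5, 0.9]
grip_width: 0.295
grip_force: 0.0
```

Request:
drive_effector(increments=[0,0.001,0,0,0,0,0,0.002,0,0,0,0,0,0.002,0,0,0,0])

```text
time_s: 20.5
eef_pos: [515.5, -212.4, 164.6]
ee_rot: [-0.001, 0.293, 0.956, -0.001]
force: [-6.6, -7.9, 1.0]
grip_width: 0.303
grip_force: 5.3
```

Request:
drive_effector(increments=[0,0.001,0,0,0,0,0,0.001,0,0,0,0])

```text
time_s: 20.7
eef_pos: [515.7, -212.2, 164.6]
ee_rot: [-0.001, 0.293, 0.956, -0.002]
force: [-11.1, -12.2, 1.4]
grip_width: 0.297
grip_force: 7.8
```

The catch is against its closed stop (force rises to 16 N). Backing off to centre around the pin, then up.

Converted, -7.5 mm is -0.0075, -6 mm is -0.006.

Request:
drive_effector(increments=[0,-0.002,0,0,0,0,0,-0.004,0,0,0,0,0,-0.006,0,0,0,0,0,-0.0075,0,0,0,0,0,-0.0075,0,0,0,0,0,-0.0075,0,0,0,0])

```text
time_s: 21.3
eef_pos: [512.6, -216.5, 164.6]
ee_rot: [0.0, 0.293, 0.956, 0.0]
force: [0.1, 0.4, -0.7]
grip_width: 0.301
grip_force: 0.0
```

Request:
drive_effector(increments=[0,0,-0.004,0,0,0,0,0,-0.015,0,0,0,0,0,-0.035,0,0,0,0,0,-0.065,0,0,0,0,0,-0.1,0,0,0,0,0,-0.12,0,0,0,0,0,-0.12,0,0,0,0,0,-0.12,0,0,0])

```text
time_s: 22.1
eef_pos: [512.5, -216.5, 284.8]
ee_rot: [0.0, 0.293, 0.956, -0.0]
force: [-0.2, 0.1, -0.3]
grip_width: 0.302
grip_force: 0.0
```

Run:
```python
from h import *
im,dp=cams.capture('scene'); cv2.imwrite('pics/c9.png',cv2.resize(im[130:330,160:380,::-1],None,fx=3,fy=3,interpolation=2))
for t in ('stamp','pen','catch_pin'):
    for r in cams.spot_point(t,'scene')[:1]: print(t,r,atz('scene',r['uv'],104 if t=='catch_pin' else 0))
```

```text
stamp {'uv': [205.6, 273.2], 'p': 0.6} [[665.83079807 120.30307542   0.        ]]
pen {'uv': [181.0, 310.3], 'p': 0.96} [[631.85233226 269.19286398   0.        ]]
catch_pin {'uv': [315.7, 193.7], 'p': 0.49} [[ 517.67125629 -219.56845186  104.        ]]
```

View pics/c9.png

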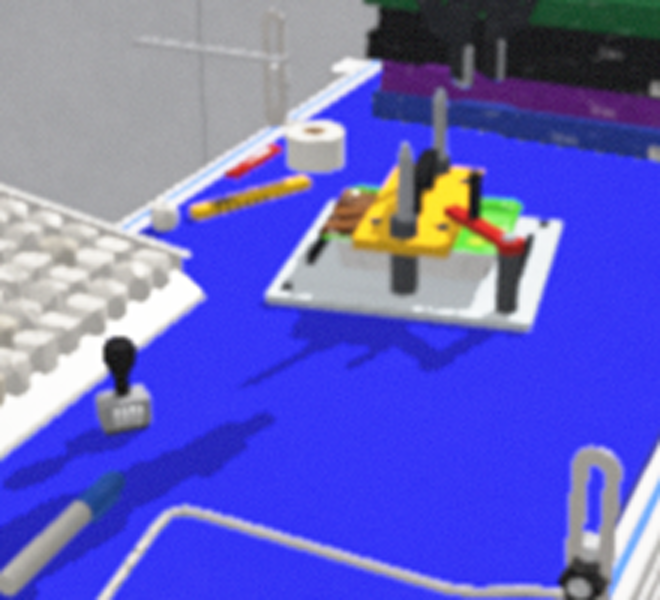

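The plate is seated flat at crop (425,215), the catch nose lies over its edge at (455,212), and the stamp and pen are untouched; the gripper is clear.

```bash
python3 -c "
from rig import order; print(order.finish_job())"
```

```text
the job is handed in; nothing more can be done
None
```

The press plate is seated flat on both stop collars, the red catch is swung in against its closed stop over the plate, the gripper is clear, the stamp and pen were not touched, and the job is handed in at about 22 s of the 61 s allowed.

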